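Lock the quick-release camera clamp on the microscope bench

ROBOT

A 7-joint arm with a two-finger parallel gripper is mounted at the origin on the work surface. World frame = base frame: x ahead of the robot, y to its left, z up, the work surface at z = 0. Lengths are in m, angles in rad, forces in N, time in s.
With the tool pointing down it reaches from about 0.425 to 0.875 m from the base axis. Payload 4.7 kg.
Tool frame: the origin (TCP) lies on the centre line of the jaws, within the pads' length; the fingertips stand 19 mm ahead of it and the grasp point (between the pads) is the TCP; x points along the fingers, z is the direction in which the jaws open and shut, and the axes are right-handed (so a half turn about x gives the same grasp; the last joint's range is limited). The gripper opens to 87 mm and grips with 3 to 60 N. Pads are 19 mm wide; open, the fingers measure 117 mm over their backs; the gripper's body (75 mm by 190 mm) begins 51 mm behind the grasp point.
Start: joints at [1.173, 0.321, -0.07, 1.45, 0.023, 1.371, -0.057], TCP at [0.26, -0.596, 0.242] pointing down, gripper open.
Joint ranges: [-2.86, 2.86], [-0.3, 2.09], [-1.38, 1.24], [0.06, 2.45], [-1.56, 4.7], [0.09, 2.05], [-2.69, 2.69]. Speed limits (rad/s): [2.57, 2.57, 3.14, 3.14, 3.14, 3.14, 3.14].

INTERFACE

Orientations are given as a rotation vector (axis times angle).
In Python, from bench import get_state, get_image, camera_info, close_job gives the robot as it stands.
- The arm moves only by the tool jog_arm, never from a script. Its argument "targets" is a list of rows, each a list of 7 numbers: the turn, a rotation vector about the tool's x, y, z in degrees, then the shift along the tool's x, y, z in cm, then the finger opening in cm, from 0 to 8.7. In form: [[wx, wy, wz, tx, ty, tz, jaw], ...]. A call has 1 to 10 rows; each row shifts and turns the commanded pose from where the row before left it, along the tool's axes as they then stand; what a row does not reach is not made up. A row lasts 1/8 s, in which the tool goes at most 62.5 mm and 10.7 degrees, less where a joint would pass 70% of its speed; a pose out of reach is approached as far as the arm can. A call is refused whole if a number of a shift passes 6.25 or a number of a turn 10.7, either way. A call with a gripper value outside its range is refused whole. The fingers move at their own pace and stop on an object; "squeeze" is the grip in N (left out, the last holds). Time passes only in rows, so rows that do not move let the fingers close. It gives the time, the measured TCP pose, the force and the opening at its end, in the units of the state.
- get_state(): the state, without advancing time (a new reading comes with each control period).
- get_image(name): name is "side" or "top" or "wrist"; returns (picture, depth): 420x560x3 uint8, red, green, blue; 420x560 float32, m along the optical axis (not along the pixel's ray), 0 where there is no reading.
- camera_info(name): a dict with "intrinsics" (3x3 intrinsics, pixels), "world_from_camera" (4x4, takes a point from camera to world coordinates); the wrist camera has in their place "mount" (4x4, takes a point from camera to tool coordinates, whose origin is the TCP and whose axes are the tool frame's). Camera axes: x right, y up, looking along -z (the intrinsics and any distortion apply to the point x, -y, -z); pixel columns grow to the right and rows downward; lengths in m; the calibration is good to about 2 mm. A picture is of the moment at which its call begins: read the wrist's pose just before it. camera_info takes no time and is no camera call.
- close_job(): hands the job in, once; it reports no verdict.
The state is a dict: "time": time; "joint_positions": joint angles; "qd": joint speeds; "joint_torque": joint torques, N m; "position": TCP position; "tool_rot": TCP orientation; "ft_force": force on the tool from outside, world axes, zero at the start; "torque": the same for the moment, N m; "grip_width": opening from 0.0 (shut) to 1.0 (fully open).
Only numpy, scipy, OpenCV 4.12 (cv2) and the standard library are available. Lean on these libraries where they do the work, as an engineer would, in place of code of your own. Each camera call takes 0.05 s, during which the arm holds its last target.

TASK

Lock the camera clamp that has the red quick-release lever: with the lever still open, turn the nut on the opposite end of its skewer clockwise by its bar as far as it goes, so that the clamp is snug, then swing the red lever fully closed against its firm resistance, alongside the camera tube, and let go. Leave the clamp with the blue lever alone.

Things in the scene. Friction and masses are not known exactly. Their poses are not given: they have to be found in the camera images.
- clamp: bolted-down clamp with RED lever and red tube band; mm. Origin: under its foot plate's centre; x along the tube to the camera, y along the skewer to the lever, z up. Tube 60 dia, axis 60 up, x -85 to 105; camera 66 wide, to x 154, top 93. Ears x +-17, y +-14, top 142. Skewer 125 up: nut at y -50, lever pivot at y 50. Left or right half of bench, yaw within 0.35 rad.
- nut (a joint): rad; 0 loose, hard stop 1.4 tight. Brass nut 26 dia at clamp point (0, -50, 125) mm with a steel bar 10 dia ending in a black ball 16 dia, centred 55 from the skewer. Bar stays in plane y = -50, leaning (value - 0.75) from upright towards +x: tightening takes it over the top from -x to +x, clockwise seen from the nut's end. Starts 0 to 0.45. Friction (0.16 N m, 3 to 6 N on the bar) holds it.
- lever (a joint): rad; 0 open, pointing along clamp +y; swings level towards +x to a hard stop at 1.57, closed, along +x. Upright pivot at clamp point (0, 50, 125) mm; red bar 10 thick, 20 tall (115 to 135 up), from 4 to 76 from pivot. Starts 0 to 0.35. Friction 0.3 N m holds it; its resistance grows as it closes, to 0.5 N m (9 N at 55 mm from pivot); it does not spring back.
- spare_clamp: the other clamp, with BLUE lever and blue tube band, on the other half of the bench: same shape, size and frame as clamp, its own lever and nut bar also open. Not to be touched.

How it is judged:
By the outcome, as a careful person would: the job done as asked, in the order asked, and still so for the second after the job is handed in, with the robot touching nothing.
It also fails if it takes over 48 s, if anything falls off the work surface, if the arm or the gripper's body presses on something with over 40 N, if the wrist force passes 120 N, or if a joint passes its speed limit or range.

## Working session

There is one attempt and no reset: what is moved stays moved. The work goes in short steps, Python scripts to look and compute and a tool call to move; the robot and the scene stay as the last step left them, time stands still between calls to the robot, and variables do not carry over. Pictures are saved under pics/ and viewed, and the job is handed in when it is done.

Besides the shell and the picture viewer there is one more tool, called after ">>>" as name([rows], argument=value, ...), one row to a line, values as JSON. jog_arm: Moves the arm, as the interface text tells. Its arguments: {"type":"object","properties":{"targets":{"type":"array"},"squeeze":{"type":"number"}},"required":["targets"]}

```bash
mkdir -p pics; ls
python3 - <<'E'
from bench import *
import cv2,numpy as np
s=get_state();print({k:np.round(v,3).tolist() for k,v in s.items()})
for n in ("top","side"):
    p,d=get_image(n);cv2.imwrite(f"pics/{n}0.png",p[:,:,::-1]);np.savez(f"pics/{n}0.npz",p=p,d=d)
for n in ("top","side","wrist"):
    print(n,{k:np.round(v,4).tolist() if not isinstance(v,str) else v for k,v in camera_info(n).items()})
E
```

```text
pics
{'time': 0.0, 'joint_positions': [1.173, 0.322, -0.07, 1.452, 0.023, 1.371, -0.057], 'qd': [-0.0, -0.0, -0.001, -0.001, 0.001, 0.0, 0.0], 'joint_torque': [-0.001, -49.13, -0.404, -31.253, -0.064, 0.044, 0.0], 'position': [0.26, -0.595, 0.24], 'tool_rot': [0.902, 1.378, -0.9], 'ft_force': [-0.024, -0.062, -0.229], 'torque': [0.013, 0.023, 0.02], 'grip_width': 1.001}
top {'intrinsics': [[515.4156, 0.0, 289.7584], [0.0, 515.4156, 207.2614], [0.0, 0.0, 1.0]], 'world_from_camera': [[0.0289, 0.9896, -0.1406, 0.399], [-0.9996, 0.0279, -0.0093, -0.0071], [-0.0053, 0.1408, 0.99, 1.0057], [0.0, 0.0, 0.0, 1.0]]}
side {'intrinsics': [[421.1058, 0.0, 272.8914], [0.0, 421.1058, 212.5267], [0.0, 0.0, 1.0]], 'world_from_camera': [[-0.966, 0.1251, -0.2264, 0.3569], [-0.2587, -0.4709, 0.8434, 0.6573], [-0.0011, 0.8732, 0.4873, 0.4916], [0.0, 0.0, 0.0, 1.0]]}
wrist {'intrinsics': [[369.513, 0.0, 281.7855], [0.0, 369.513, 210.2412], [0.0, 0.0, 1.0]], 'mount': [[-0.0003, 0.2504, -0.9681, -0.1425], [0.0019, 0.9681, 0.2504, 0.0676], [1.0, -0.0018, -0.0008, 0.0001], [0.0, 0.0, 0.0, 1.0]]}
```

View pics/top0.png

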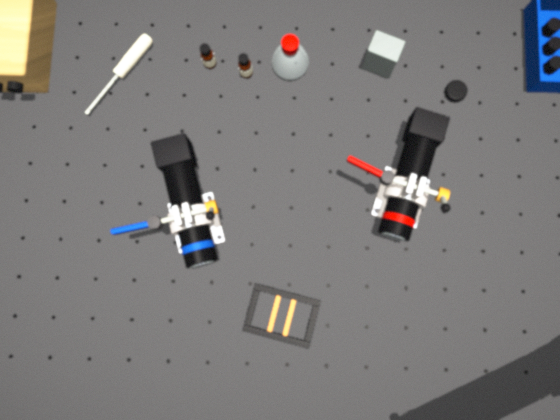

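View pics/side0.png

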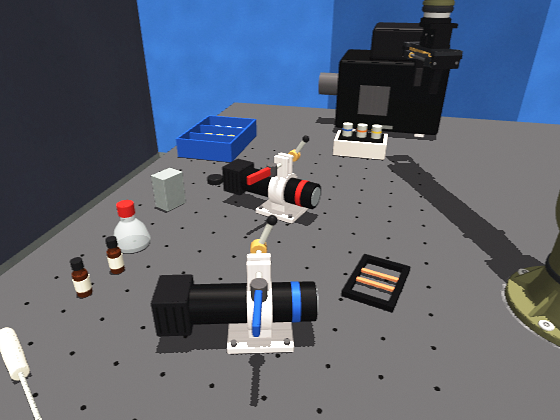

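The top view shows the red clamp on the right (y<0): the lever runs from (347,158) to (383,175), the band is at (400,218), the nut at (444,194) and the ball at (445,207). The camera end points to world +x. Next I'll measure these.

```bash
cat > h.py <<'E'
import numpy as np,cv2
from bench import *
def pts(name,mask,d,T=None):
    ci=camera_info(name);K=np.array(ci["intrinsics"]);T=np.array(ci["world_from_camera"]) if T is None else T
    v,u=np.nonzero(mask&(d>0));z=d[v,u]
    c=np.stack([(u-K[0,2])/K[0,0]*z,-(v-K[1,2])/K[1,1]*z,-z],1)
    return c@T[:3,:3].T+T[:3,3],u,v
def ray(name,u,v,h,T=None):
    ci=camera_info(name);K=np.array(ci["intrinsics"]);T=np.array(ci["world_from_camera"]) if T is None else T
    u=np.atleast_1d(u).astype(float);v=np.atleast_1d(v).astype(float)
    r=np.stack([(u-K[0,2])/K[0,0],-(v-K[1,2])/K[1,1],-np.ones(len(u))],1)@T[:3,:3].T
    return T[:3,3]+r*((h-T[2,3])/r[:,2])[:,None]
def hsv(p): return cv2.cvtColor(p,cv2.COLOR_RGB2HSV).astype(int)
def red(p):
    q=hsv(p);return ((q[...,0]<6)|(q[...,0]>172))&(q[...,1]>170)&(q[...,2]>70)
def brass(p):
    q=hsv(p);return (q[...,0]>12)&(q[...,0]<30)&(q[...,1]>120)&(q[...,2]>100)
def box(u0,v0,u1,v1):
    m=np.zeros((420,560),bool);m[v0:v1,u0:u1]=1;return m
E
python3 - <<'E'
from h import *
f=np.load("pics/top0.npz");p,d=f["p"],f["d"]
def show(n,P,u,v):
    print(n,len(P),"med",np.median(P,0).round(4),"min",P.min(0).round(3),"max",P.max(0).round(3),"px",u.mean().round(1),v.mean().round(1))
m=red(p)&box(335,145,390,190);P,u,v=pts("top",m,d);show("lever",P,u,v)
g=ray("top",u,v,0.133);c=g.mean(0);w=np.linalg.svd((g-c)[:,:2],full_matrices=False)[2][0];t=(g-c)[:,:2]@w
print("lever c",c,"dir",w,np.degrees(np.arctan2(w[1],w[0])),"ends",c[:2]+w*t.min(),c[:2]+w*t.max(),np.ptp(t))
m=red(p)&box(375,200,425,235);P,u,v=pts("top",m,d);show("band",P,u,v)
m=brass(p)&box(430,180,460,215);P,u,v=pts("top",m,d);show("nut",P,u,v)
# camera top
q=hsv(p)
m=box(395,95,460,170);P,u,v=pts("top",m,d);k=(P[:,2]>.085)&(P[:,2]<.1);show("camtop",P[k],u[k],v[k])
print(cv2.minAreaRect(P[k][:,:2].astype(np.float32)*1000))
# tube ridge: pts with z 0.08..0.094
m=box(370,90,460,245);P,u,v=pts("top",m,d)
k=(P[:,2]>.115)&(P[:,2]<.15);show("upper",P[k],u[k],v[k])
m=box(425,180,465,220);P,u,v=pts("top",m,d);k=P[:,2]>.1
o=np.argsort(-P[k][:,2])[:12];print(np.c_[P[k][o].round(4),u[k][o],v[k][o]])
im=cv2.resize(p[90:250,330:470],None,fx=5,fy=5,interpolation=cv2.INTER_NEAREST)[:600];cv2.imwrite("pics/top_zoom.png",cv2.resize(p[130:240,335:465,::-1],None,fx=5,fy=5,interpolation=cv2.INTER_CUBIC))
f=np.load("pics/side0.npz");p,d=f["p"],f["d"]
cv2.imwrite("pics/side_zoom.png",cv2.resize(p[125:230,205:335,::-1],None,fx=5,fy=5,interpolation=cv2.INTER_CUBIC))
E
```

```text
lever 230 med [ 0.5985 -0.1255  0.1341] min [ 0.582 -0.154  0.127] max [ 0.615 -0.097  0.14 ] px 364.3 165.9
lever c [ 0.5987827  -0.12548993  0.133     ] dir [-0.43837785 -0.89879078] -116.00042749544029 ends [ 0.61279451 -0.09676202] [ 0.5851008  -0.15354146] 0.06317314225309978
band 278 med [ 0.5166 -0.1932  0.0862] min [ 0.501 -0.223  0.068] max [ 0.53  -0.168  0.094] px 398.6 217.7
nut 114 med [ 0.5547 -0.2595  0.1355] min [ 0.542 -0.312 -0.001] max [ 0.591 -0.249  0.141] px 442.8 193.2
camtop 1585 med [ 0.6739 -0.2388  0.0918] min [ 0.605 -0.287  0.085] max [ 0.722 -0.208  0.098] px 425.1 135.0
((658.4271850585938, -239.4257049560547), (66.56932830810547, 116.1218490600586), 73.66051483154297)
upper 905 med [ 0.569  -0.2042  0.1362] min [ 0.539 -0.271  0.115] max [ 0.599 -0.135  0.149] px 409.5 184.5
[[ 5.236e-01 -2.482e-01  1.808e-01  4.440e+02  2.070e+02]
 [ 5.254e-01 -2.532e-01  1.804e-01  4.470e+02  2.060e+02]
 [ 5.222e-01 -2.532e-01  1.799e-01  4.470e+02  2.080e+02]
 [ 5.224e-01 -2.565e-01  1.798e-01  4.490e+02  2.080e+02]
 [ 5.221e-01 -2.485e-01  1.798e-01  4.440e+02  2.080e+02]
 [ 5.239e-01 -2.533e-01  1.797e-01  4.470e+02  2.070e+02]
 [ 5.271e-01 -2.518e-01  1.796e-01  4.460e+02  2.050e+02]
 [ 5.206e-01 -2.517e-01  1.795e-01  4.460e+02  2.090e+02]
 [ 5.222e-01 -2.501e-01  1.795e-01  4.450e+02  2.080e+02]
 [ 5.255e-01 -2.502e-01  1.795e-01  4.450e+02  2.060e+02]
 [ 5.223e-01 -2.519e-01  1.792e-01  4.460e+02  2.080e+02]
 [ 5.208e-01 -2.536e-01  1.788e-01  4.470e+02  2.090e+02]]
```

View pics/top_zoom.png

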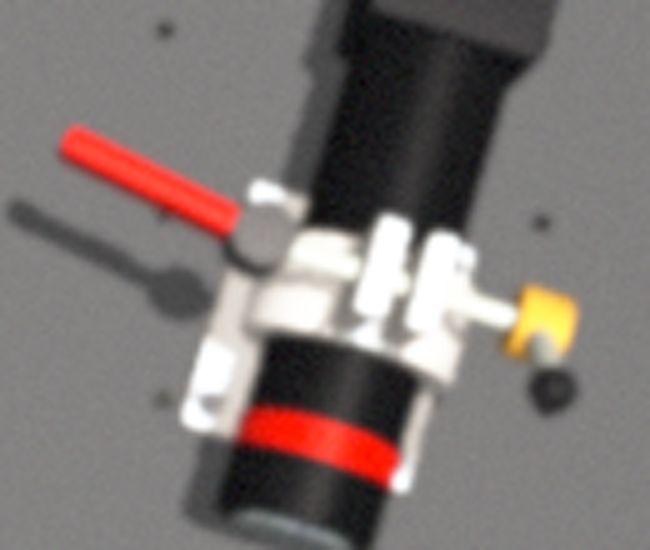

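View pics/side_zoom.png

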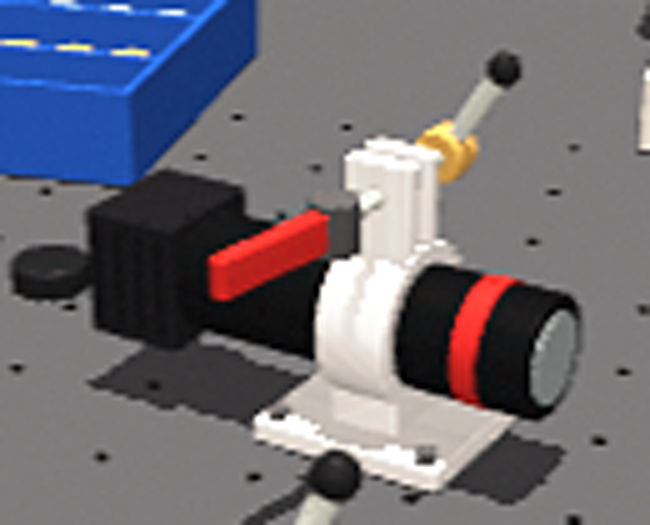

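The yaw is about -16°, and the pivot, nut and ball positions agree with each other. Next I'll work out the clamp frame and a helper for the jog numbers.

```bash
cat >> h.py <<'E'
from scipy.spatial.transform import Rotation as Ro
def wp(C,cx,cy,cz): # clamp mm -> world m
    x0,y0,a=C;return np.array([x0+(cx*np.cos(a)-cy*np.sin(a))/1e3,y0+(cx*np.sin(a)+cy*np.cos(a))/1e3,cz/1e3])
def toclamp(C,p):
    x0,y0,a=C;d=np.asarray(p)[:2]-[x0,y0];return np.round([1e3*(d[0]*np.cos(a)+d[1]*np.sin(a)),1e3*(-d[0]*np.sin(a)+d[1]*np.cos(a)),1e3*p[2]],1)
def Rdown(ang): # tool x down, tool z along world heading ang
    z=np.array([np.cos(ang),np.sin(ang),0]);x=np.array([0,0,-1.]);return np.stack([x,np.cross(z,x),z],1)
def rel(s,P,R): # turn (deg, tool) and shift (cm, tool, before the turn)
    R0=Ro.from_rotvec(s["tool_rot"]).as_matrix()
    return np.degrees(Ro.from_matrix(R0.T@R).as_rotvec()).round(2),(100*R0.T@(np.asarray(P)-s["position"])).round(2)
E
python3 - <<'E'
from h import *
f=np.load("pics/top0.npz");p,d=f["p"],f["d"]
# tube ridge yaw from camera/tube points: at each x-slice, centre of camera top
m=box(395,95,460,150);P,u,v=pts("top",m,d);k=(P[:,2]>.088)&(P[:,2]<.097)&(P[:,0]>.66)
r=cv2.minAreaRect(P[k][:,:2].astype(np.float32)*1000);print("cam",r)
m=red(p)&box(375,200,425,235);P,u,v=pts("top",m,d);k=P[:,2]>.089;print("band ridge",P[k].mean(0),P[:,:].mean(0))
for a in np.radians([-16.3,-15.3]):
  print(np.degrees(a))
  piv=np.array([.6128-.076*.438,-.0968-.076*.899])
  C=(piv[0]+.05*np.sin(a),piv[1]-.05*np.cos(a),a);print(C)
  for n,q in (("nut",(.5547,-.2595,.1355)),("ball",(.5236,-.2515,.18)),("camc",(r[0][0]/1e3,r[0][1]/1e3,.093)),("band",P[k].mean(0)),("levtip",(.6128,-.0968,.135))): print(n,toclamp(C,q))
s=get_state();R=Ro.from_rotvec(s["tool_rot"]).as_matrix();print(R.round(3))
# ball in side view
f=np.load("pics/side0.npz");p2,d2=f["p"],f["d"]
q=hsv(p2);m=(q[...,2]<60)&box(298,130,312,146);P,u,v=pts("side",m,d2);k=P[:,2]>.15;print("ball side",P[k].mean(0),P[k].max(0),len(P[k]))
m=red(p2)&box(240,160,275,190);P,u,v=pts("side",m,d2);print("lev side",P.mean(0),P.min(0),P.max(0))
E
```

```text
cam ((685.9680786132812, -247.42649841308594), (66.39361572265625, 58.08098220825195), 74.36148071289062)
band ridge [ 0.51539863 -0.19774206  0.09042874] [ 0.5163461  -0.19442707  0.08491163]
-16.3
(np.float64(0.5654786645539607), np.float64(-0.21311426459875935), np.float64(-0.2844886680750757))
nut [  2.7 -47.5 135.5]
ball [-29.4 -48.6 180. ]
camc [125.3   0.9  93. ]
band [-52.4   0.7  90.4]
levtip [ 12.8 124.9 135. ]
-15.300000000000002
(np.float64(0.5663183475017314), np.float64(-0.2133518709228899), np.float64(-0.26703537555513246))
nut [  1.  -47.6 135.5]
ball [-31.1 -48.1 180. ]
camc [124.4  -1.3  93. ]
band [-53.2   1.6  90.4]
levtip [ 14.1 124.7 135. ]
[[-0.001  0.916  0.4  ]
 [ 0.001  0.4   -0.916]
 [-1.    -0.    -0.002]]
ball side [ 0.52257923 -0.24554137  0.17265554] [ 0.5285001  -0.24091896  0.17867854] 28
lev side [ 0.59854524 -0.12144782  0.12623793] [ 0.58120671 -0.2213737   0.08183036] [ 0.64784431 -0.09190408  0.13611245]
```

```bash
echo 'C=(0.5660,-0.2132,-0.279)' >> h.py
python3 - <<'E'
from h import *
s=get_state()
print(wp(C,-70,-50,230),rel(s,wp(C,-70,-50,230),Rdown(C[2])))
E
```

```text
[ 0.48493709 -0.24198895  0.23      ] (array([-5.042e+01, -9.000e-02, -4.000e-02]), array([  1.09,  34.76, -23.37]))
```

>>> jog_arm([
  [0,0,0,0.1,4.35,-2.92,0],
  [0,0,0,0.1,4.35,-2.92,0],
  [0,0,0,0.1,4.35,-2.92,0],
  [0,0,0,0.1,4.35,-2.92,0],
  [0,0,0,0.1,4.35,-2.92,0],
  [0,0,0,0.1,4.35,-2.92,0],
  [0,0,0,0.1,4.35,-2.92,0],
  [0,0,0,0.1,4.35,-2.92,0],
  [-8,0,0,0,0,0,0],
  [-8,0,0,0,0,0,0],
], squeeze=20)

```text
time: 1.35
position: [0.4857, -0.2413, 0.2331]
tool_rot: [0.682, 1.462, -0.682]
ft_force: [0.4, -0.5, -0.3]
grip_width: 0.02
```

>>> jog_arm([
  [-8,0,0,0,0,0,0],
  [-8,0,0,0,0,0,0],
  [-9,0,0,0,0,0,0],
  [-9.4,0,0,0,0,0,0],
  [0,0,0,0,0,0,0],
  [0,0,0,0,0,0,0],
])

```text
time: 2.1
position: [0.4854, -0.2423, 0.2333]
tool_rot: [0.221, 1.56, -0.221]
ft_force: [0.8, 0.2, -0.5]
grip_width: 0.002
```

Run:
```python
from h import *
s=get_state()
print(s["joint_positions"],s["ft_force"],s["grip_width"],s["position"],toclamp(C,s["position"]))
print(rel(s,wp(C,-70,-50,169),Rdown(C[2])))
T=np.eye(4);T[:3,:3]=Ro.from_rotvec(s["tool_rot"]).as_matrix();T[:3,3]=s["position"]
p,d=get_image("wrist");cv2.imwrite("pics/w1.png",p[:,:,::-1]);np.savez("pics/w1.npz",p=p,d=d,T=T)
```

```text
[ 0.79357714  0.11914447 -0.40897946  1.71880528  0.04893544  1.31406084
  0.09269178] [ 0.83039866  0.20859507 -0.52328407] 0.0024460750154536707 [ 0.48540908 -0.24230729  0.23331648] [-69.5 -50.2 233.3]
(array([-0.17, -0.02,  0.  ]), array([ 6.43,  0.02, -0.05]))
```

View pics/w1.png

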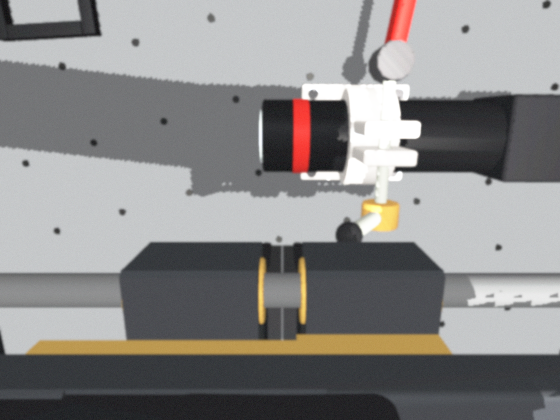

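Run:
```python
from h import *
ci=camera_info("wrist");K=np.array(ci["intrinsics"]);M=np.linalg.inv(np.array(ci["mount"]))
f=np.load("pics/w1.npz");d=f["d"]
for x in (-.051,-.02,0,.019):
  for z in (-.015,0,.015):
    for y in (-.0095,.0095):
      c=(M@[x,y,z,1])[:3];print(x,y,z,(K[0,0]*c[0]/-c[2]+K[0,2]).round(),(K[1,1]*-c[1]/-c[2]+K[1,2]).round(),(-c[2]).round(3))
for u,v in ((200,260),(240,250),(240,300),(282,255),(282,290),(282,320),(350,300),(400,350),(100,290)):
  P=pts("wrist",box(u,v,u+1,v+1),d,np.array(ci["mount"]))[0];print(u,v,(P*1000).round())
```

```text
-0.051 -0.0095 -0.015 232.0 388.0 0.108
-0.051 0.0095 -0.015 229.0 330.0 0.103
-0.051 -0.0095 0 283.0 388.0 0.108
-0.051 0.0095 0 283.0 330.0 0.103
-0.051 -0.0095 0.015 334.0 388.0 0.108
-0.051 0.0095 0.015 337.0 330.0 0.103
-0.02 -0.0095 -0.015 242.0 328.0 0.138
-0.02 0.0095 -0.015 241.0 281.0 0.133
-0.02 -0.0095 0 283.0 328.0 0.138
-0.02 0.0095 0 283.0 281.0 0.133
-0.02 -0.0095 0.015 323.0 328.0 0.138
-0.02 0.0095 0.015 324.0 281.0 0.133
0 -0.0095 -0.015 247.0 302.0 0.157
0 0.0095 -0.015 246.0 260.0 0.153
0 -0.0095 0 283.0 302.0 0.157
0 0.0095 0 283.0 260.0 0.153
0 -0.0095 0.015 318.0 302.0 0.157
0 0.0095 0.015 319.0 260.0 0.153
0.019 -0.0095 -0.015 251.0 282.0 0.176
0.019 0.0095 -0.015 250.0 245.0 0.171
0.019 -0.0095 0 282.0 282.0 0.176
0.019 0.0095 0 282.0 245.0 0.171
0.019 -0.0095 0.015 314.0 282.0 0.176
0.019 0.0095 0.015 315.0 245.0 0.171
200 260 [[-67.  37. -18.]]
240 250 [[-60.  37. -10.]]
240 300 [[-74.  31.  -9.]]
282 255 [[12.  7. -0.]]
282 290 [[-69.  31.  -0.]]
282 320 [[ 235. -160.    0.]]
350 300 [[-74.  31.  13.]]
400 350 [[-80.  23.  23.]]
100 290 [[-67.  30. -41.]]
```

>>> jog_arm([
  [0,0,0,3.2,0,0,0],
  [0,0,0,3.2,0,0,0],
  [0,0,0,0,0,0,0],
  [0,0,0,0,0,1.0,0],
  [0,0,0,0,0,1.0,0],
  [0,0,0,0,0,0,0],
])

```text
time: 2.9
position: [0.5062, -0.2482, 0.1706]
tool_rot: [0.219, 1.558, -0.219]
ft_force: [-0.2, 0.0, 1.1]
grip_width: 0.007
```

Run:
```python
from h import *
s=get_state()
print(s["ft_force"],toclamp(C,s["position"]))
p,d=get_image("side");cv2.imwrite("pics/s1.png",cv2.resize(p[60:260,200:400,::-1],None,fx=3,fy=3,interpolation=cv2.INTER_CUBIC))
```

```text
[-0.15431473  0.02514329  1.12570877] [-47.9 -50.1 170.6]
```

View pics/s1.png

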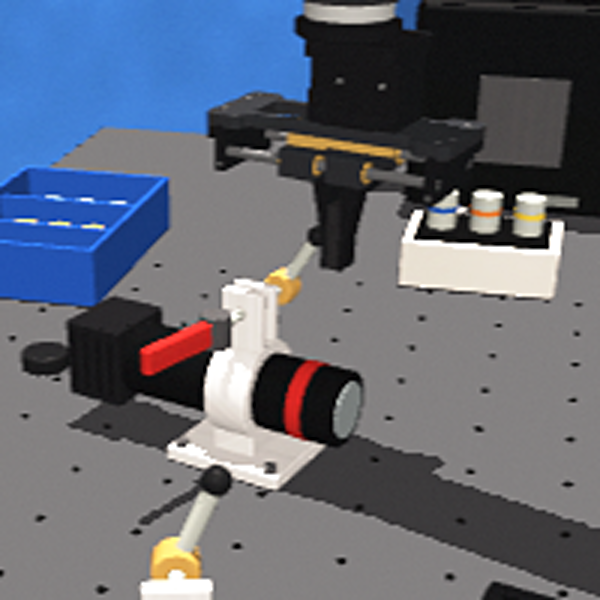

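>>> jog_arm([
  [0,0,0,0,0,0.5,0],
  [0,0,0,0,0,0.5,0],
  [0,0,0,0,0,0.5,0],
  [0,0,0,0,0,0.5,0],
])

```text
time: 3.45
position: [0.5232, -0.2535, 0.171]
tool_rot: [0.219, 1.561, -0.22]
ft_force: [-5.3, 1.7, 6.5]
grip_width: 0.004
```

>>> jog_arm([
  [0,0,0,0,0,0.5,0],
  [0,0,0,0,0,0.5,0],
  [0,0,0,0,0,0.5,0],
  [0,0,0,0,0,0.5,0],
])

```text
time: 3.95
position: [0.5435, -0.2591, 0.1695]
tool_rot: [0.219, 1.56, -0.22]
ft_force: [-4.1, 0.4, 1.9]
grip_width: 0.006
```

Run:
```python
from h import *
s=get_state()
print(s["ft_force"],toclamp(C,s["position"]))
p,d=get_image("side");cv2.imwrite("pics/s2.png",cv2.resize(p[60:260,200:400,::-1],None,fx=3,fy=3,interpolation=cv2.INTER_CUBIC))
```

```text
[-4.11806581  0.4449451   1.90075455] [ -9.  -50.3 169.5]
```

View pics/s2.png

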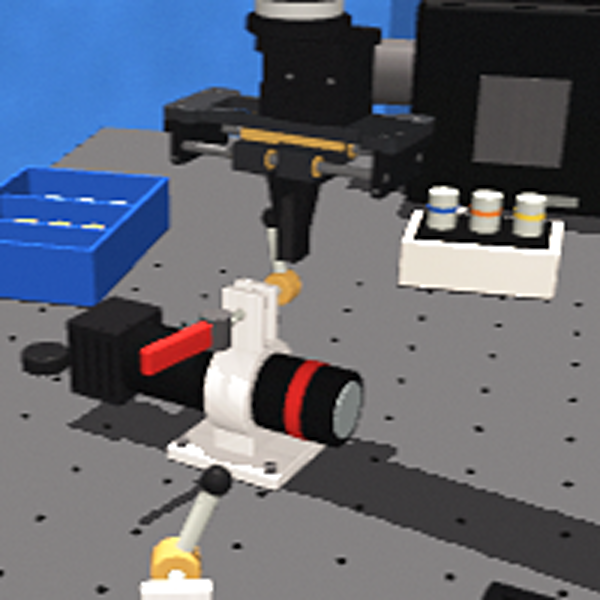

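The bar is at (272,240), a little past upright, and it follows the finger. I'll keep pushing in small groups of rows.

>>> jog_arm([
  [0,0,0,0,0,0.4,0],
  [0,0,0,0,0,0.4,0],
  [0,0,0,0,0,0.3,0],
  [0,0,0,0,0,0,0],
])

```text
time: 4.5
position: [0.5522, -0.2616, 0.1681]
tool_rot: [0.22, 1.564, -0.219]
ft_force: [-4.8, -0.0, 0.7]
grip_width: 0.005
```

>>> jog_arm([
  [0,0,0,0,0,0.2,0],
  [0,0,0,0,0,0.2,0],
  [0,0,0,0,0,0,0],
])

```text
time: 4.88
position: [0.5554, -0.2624, 0.1676]
tool_rot: [0.221, 1.566, -0.219]
ft_force: [-6.0, 1.3, -0.1]
grip_width: 0.008
```

Run:
```python
from h import *
s=get_state()
print(s["ft_force"],toclamp(C,s["position"]))
p,d=get_image("side");cv2.imwrite("pics/s3.png",cv2.resize(p[60:260,200:400,::-1],None,fx=3,fy=3,interpolation=cv2.INTER_CUBIC))
```

```text
[-6.02196609  1.30373813 -0.14961059] [  3.4 -50.2 167.6]
```

View pics/s3.png

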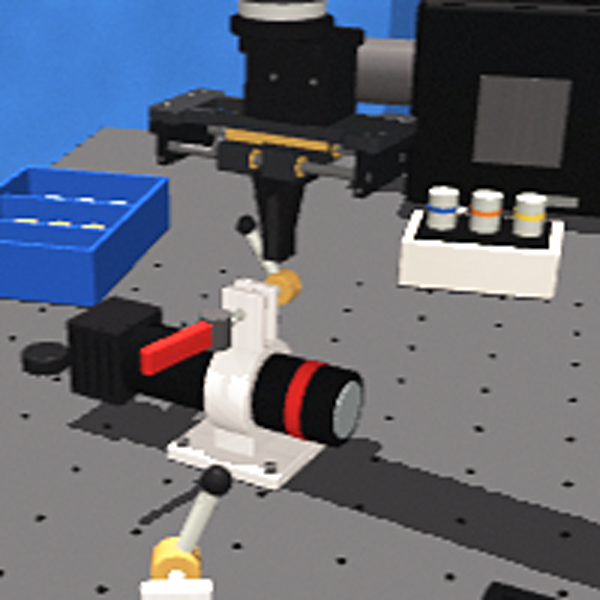

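>>> jog_arm([
  [0,0,0,0,0,0.2,0],
  [0,0,0,0,0,0.2,0],
  [0,0,0,0,0,0,0],
])

```text
time: 5.3
position: [0.5566, -0.2628, 0.1672]
tool_rot: [0.222, 1.572, -0.218]
ft_force: [-12.2, 3.6, 3.8]
grip_width: 0.005
```

>>> jog_arm([
  [0,0,0,0,0,0.2,0],
  [0,0,0,0,0,0.2,0],
  [0,0,0,0,0,0,0],
])

```text
time: 5.68
position: [0.5574, -0.2631, 0.1669]
tool_rot: [0.223, 1.58, -0.218]
ft_force: [-21.2, 6.3, 9.4]
grip_width: 0.006
```

The force climbed to 22 N with almost no motion, so this looks like the hard stop. I'll back off and measure the bar.

>>> jog_arm([
  [0,0,0,0,0,-1.0,0],
  [0,0,0,0,0,-2.0,0],
  [0,0,0,0,0,-3.0,0],
  [0,0,0,0,0,0,0],
])

```text
time: 6.18
position: [0.507, -0.2486, 0.1694]
tool_rot: [0.219, 1.559, -0.22]
ft_force: [1.1, -0.2, -0.4]
grip_width: 0.009
```

Run:
```python
from h import *
s=get_state()
print(s["ft_force"],toclamp(C,s["position"]))
T=np.eye(4);T[:3,:3]=Ro.from_rotvec(s["tool_rot"]).as_matrix();T[:3,3]=s["position"]
p,d=get_image("side");cv2.imwrite("pics/s4.png",cv2.resize(p[60:260,200:400,::-1],None,fx=3,fy=3,interpolation=cv2.INTER_CUBIC));np.savez("pics/s4.npz",p=p,d=d)
q=hsv(p);m=(q[...,2]<60)&box(270,125,295,150);P,u,v=pts("side",m,d)
k=(P[:,2]>.15)&(P[:,2]<.19)
print(len(P[k]),"ball px",u[k].mean(),v[k].mean(),toclamp(C,P[k].mean(0)))
p,d=get_image("wrist");cv2.imwrite("pics/w2.png",p[:,:,::-1]);np.savez("pics/w2.npz",p=p,d=d,T=T)
p,d=get_image("top");cv2.imwrite("pics/t2.png",cv2.resize(p[130:240,335:465,::-1],None,fx=5,fy=5,interpolation=cv2.INTER_CUBIC));np.savez("pics/t2.npz",p=p,d=d)
```

```text
[ 1.09221956 -0.21136886 -0.39364915] [-47.  -50.3 169.4]
28 ball px 281.5 134.5 [ 30.4 -43.8 171.2]
```

View pics/s4.png

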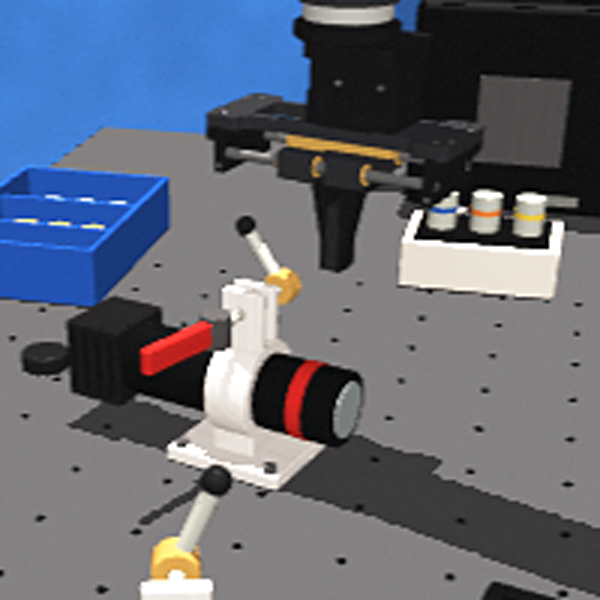

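View pics/w2.png

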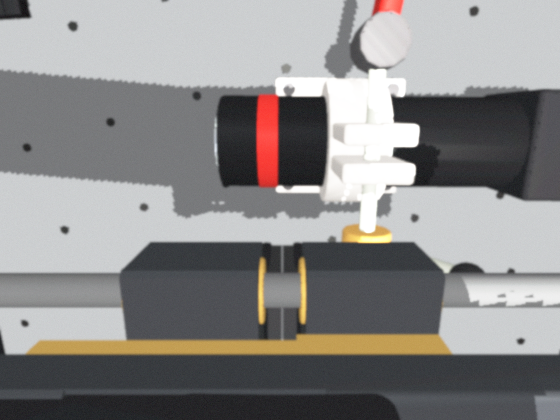

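View pics/t2.png

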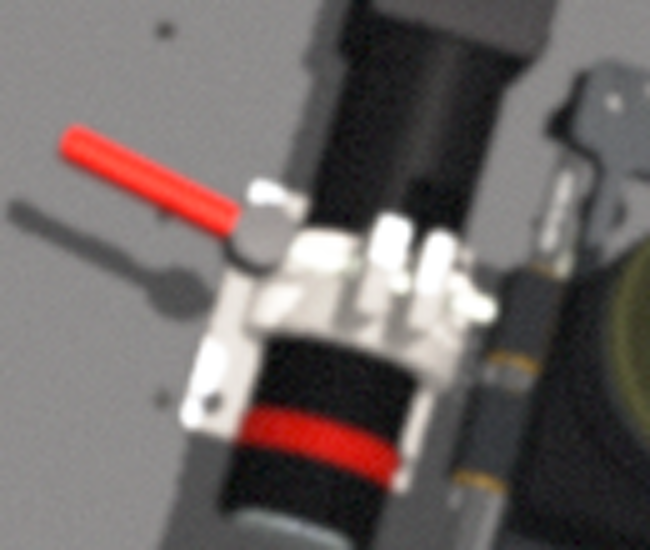

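The side view shows the ball at (246,224) in the zoom, leaning to +x. I'll check the lean by casting rays onto the bar's plane.

Run:
```python
from h import *
ci=camera_info("side");K=np.array(ci["intrinsics"]);T=np.array(ci["world_from_camera"])
def plane(u,v,y):
    r=T[:3,:3]@[(u-K[0,2])/K[0,0],-(v-K[1,2])/K[1,1],-1.]
    n=np.array([-np.sin(C[2]),np.cos(C[2]),0]);t=((wp(C,0,y,0)-T[:3,3])@n)/(r@n);return toclamp(C,T[:3,3]+t*r)
for f,b in (("side0",(296,128,316,148)),("s4",(272,125,292,145))):
    g=np.load(f"pics/{f}.npz");p,d=g["p"],g["d"]
    q=hsv(p);m=((q[...,2]<70)&box(*b)).astype(np.uint8);P,u,v=pts("side",m>0,d);k=(P[:,2]>.14)&(P[:,2]<.2)
    (cx,cy),r=cv2.minEnclosingCircle(np.c_[u[k],v[k]].astype(np.float32))
    a=plane(cx,cy,-50);mb=brass(p)&box(280,135,310,170);vv,uu=np.nonzero(mb)
    print(f,"ball",cx,cy,r,a,"brass",len(uu),uu.min(),uu.max(),vv.min(),vv.max(),plane((uu.min()+uu.max())/2,(vv.min()+vv.max())/2,-45))
# skewer end (lever-side) unaffected; top-view check of nut
g=np.load("pics/top0.npz")
m=brass(g["p"])&box(430,180,460,205);P,u,v=pts("top",m,g["d"]);k=P[:,2]>.12;r=cv2.minAreaRect((ray("top",u[k],v[k],.135)[:,:2]*1000).astype(np.float32));print(r,toclamp(C,[r[0][0]/1e3,r[0][1]/1e3,.135]))
```

```text
side0 ball 305.5 138.5 2.9155757427215576 [-29.4 -50.  170.3] brass 65 288 299 149 160 [ -2.  -45.  127.6]
s4 ball 281.5 135.0 3.3542017936706543 [ 33.9 -50.  167.6] brass 73 288 299 149 160 [ -2.  -45.  127.6]
((551.4223022460938, -259.5319519042969), (19.365829467773438, 24.366300582885742), 72.70854949951172) [ -1.3 -48.6 135. ]
```

By ray casting, the ball is at (34, 42.6) mm from the skewer, a lean of about 0.67 rad. The stop is at 0.65, so the nut is tight. Next is the lever.

Run:
```python
from h import *
s=get_state()
print(rel(s,wp(C,-20,109,250),Rdown(C[2]-.174)))
```

```text
(array([ 9.96,  0.11, -0.01]), array([-8.02, 15.91,  2.53]))
```

>>> jog_arm([
  [0,0,0,-4,0,0,0],
  [0,0,0,-4,0,0,0],
  [0,0,0,0,4,0.6,0],
  [0,0,0,0,4,0.6,0],
  [0,0,0,0,4,0.6,0],
  [0,0,0,0,4,0.7,0],
  [5,0,0,0,0,0,0],
  [5,0,0,0,0,0,0],
  [0,0,0,0,0,0,0],
])

```text
time: 7.45
position: [0.5768, -0.1015, 0.2494]
tool_rot: [0.355, 1.541, -0.354]
ft_force: [-0.8, 1.1, -0.2]
grip_width: 0.003
```

Run:
```python
from h import *
s=get_state()
print(s["joint_positions"].round(2) if hasattr(s["joint_positions"],"round") else s["joint_positions"],toclamp(C,s["position"]))
print(rel(s,wp(C,-20,109,129),Rdown(C[2]-.174)))
T=np.eye(4);T[:3,:3]=Ro.from_rotvec(s["tool_rot"]).as_matrix();T[:3,3]=s["position"]
p,d=get_image("wrist");cv2.imwrite("pics/w3.png",p[:,:,::-1]);np.savez("pics/w3.npz",p=p,d=d,T=T)
M=T@np.array(camera_info("wrist")["mount"])
m=red(p);P,u,v=pts("wrist",m,d,M);k=(P[:,2]>.12)&(P[:,2]<.15);P=P[k]
Q=np.array([toclamp(C,x) for x in P]);print(len(Q),Q.min(0),Q.max(0),Q.mean(0))
c=Q[:,:2].mean(0);w=np.linalg.svd(Q[:,:2]-c,full_matrices=False)[2][0];t=(Q[:,:2]-c)@w;print(w,c+w*t.min(),c+w*t.max())
```

```text
[ 0.57  0.22 -0.51  1.59  0.11  1.36 -0.4 ] [-20.4 110.4 249.4]
(array([ 0.03,  0.02, -0.05]), array([12.04, -0.14,  0.06]))
731 [  0.7  82.7 122.4] [ 15.8 124.8 136.4] [  8.27099863 104.97564979 133.65663475]
[-0.17891182 -0.98386511] [ 11.83513192 124.57539634] [ 4.25480902 82.88997226]
```

View pics/w3.png

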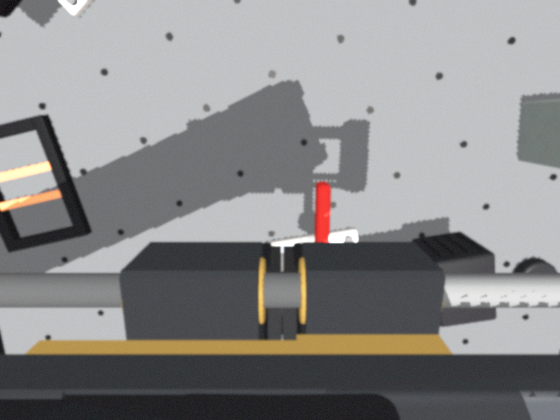

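>>> jog_arm([
  [0,0,0,4,0,0,0],
  [0,0,0,4,0,0,0],
  [0,0,0,4,0,0,0],
  [0,0,0,0,0,0,0],
  [0,0,0,0,0,0.6,0],
  [0,0,0,0,0,0.6,0],
  [0,0,0,0,0,0,0],
])

```text
time: 8.38
position: [0.588, -0.1076, 0.131]
tool_rot: [0.356, 1.538, -0.356]
ft_force: [-0.1, -0.1, 1.2]
grip_width: 0.006
```

Run:
```python
from h import *
s=get_state()
print(s["ft_force"],toclamp(C,s["position"]))
p,d=get_image("side");cv2.imwrite("pics/s5.png",cv2.resize(p[60:260,200:400,::-1],None,fx=3,fy=3,interpolation=cv2.INTER_CUBIC))
```

```text
[-0.10486661 -0.13626018  1.2220017 ] [ -7.9 107.6 131. ]
```

View pics/s5.png

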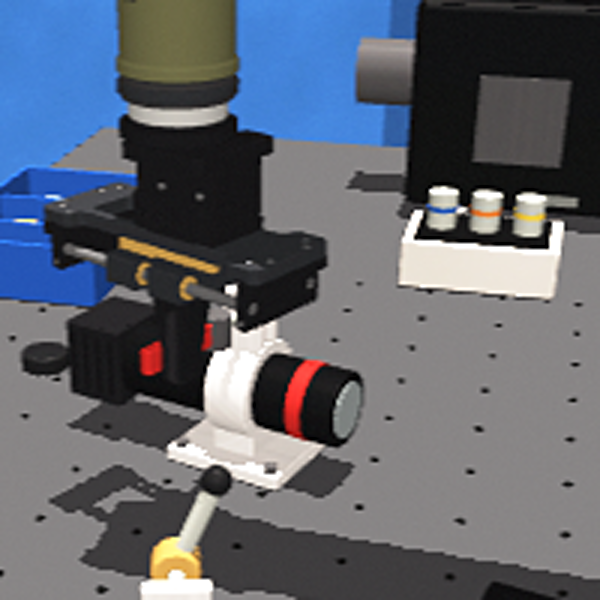

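>>> jog_arm([
  [0,0,0,0,0,0.4,0],
  [7,0,0,0,0.18,0.68,0],
  [7,0,0,0,0.18,0.68,0],
  [7,0,0,0,0.18,0.68,0],
  [7,0,0,0,0.18,0.68,0],
])

```text
time: 9.05
position: [0.6142, -0.118, 0.1295]
tool_rot: [0.737, 1.447, -0.739]
ft_force: [-6.9, 2.2, 3.5]
grip_width: 0.004
```

```bash
cat > chk.py <<'E'
from h import *
s=get_state();R=Ro.from_rotvec(s["tool_rot"]).as_matrix()
th=C[2]-np.arctan2(R[1,2],R[0,2]);c=toclamp(C,s["position"]);v=np.array([c[0],c[1]-50])
print("theta",th.round(3),"force clamp",np.round([s["ft_force"]@wp((0,0,C[2]),1e3,0,0),s["ft_force"]@wp((0,0,C[2]),0,1e3,0),s["ft_force"][2]],1),"tcp",c,"rel pivot y,z tool",v@[np.sin(th),np.cos(th)],v@[np.cos(th),-np.sin(th)])
E
python3 chk.py
```

```text
theta 0.667 force clamp [-7.2  0.3  3.5] tcp [ 20.1 104.8 129.5] rel pivot y,z tool 55.49209584266651 -18.10185899260941
```

>>> jog_arm([
  [7,0,0,0,0.18,0.68,0],
  [7,0,0,0,0.18,0.68,0],
  [7,0,0,0,0.18,0.68,0],
  [7,0,0,0,0.18,0.68,0],
])

```text
time: 9.55
position: [0.6322, -0.1373, 0.1292]
tool_rot: [1.108, 1.278, -1.109]
ft_force: [-6.3, 5.3, 3.1]
grip_width: 0.007
```

```bash
python3 chk.py;python3 - <<'E'
from h import *
p,d=get_image("side");cv2.imwrite("pics/s6.png",cv2.resize(p[60:260,200:400,::-1],None,fx=3,fy=3,interpolation=cv2.INTER_CUBIC))
E
```

```text
theta 1.154 force clamp [-7.5  3.4  3.1] tcp [ 42.8  91.2 129.2] rel pivot y,z tool 55.80899818084661 -20.362605973947932
```

View pics/s6.png

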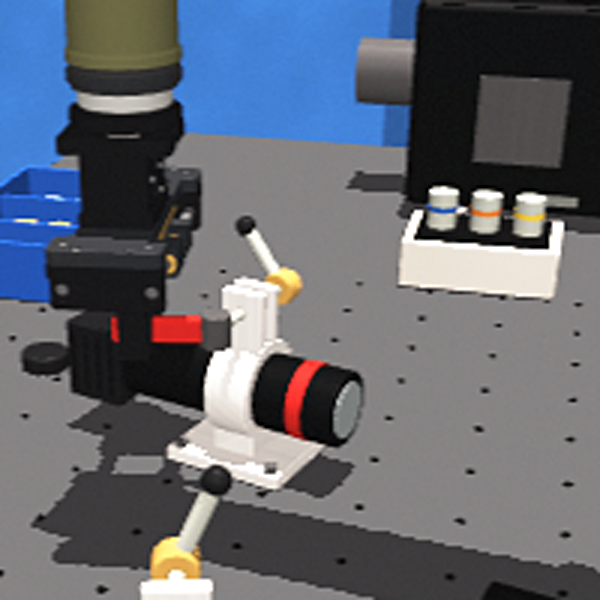

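>>> jog_arm([
  [7,0,0,0,0.15,0.7,0],
  [7,0,0,0,0.15,0.7,0],
  [7,0,0,0,0.15,0.7,0],
  [2.5,0,0,0,0.05,0.3,0],
])

```text
time: 10.1
position: [0.639, -0.1593, 0.1294]
tool_rot: [1.409, 1.075, -1.404]
ft_force: [-0.5, 8.6, 1.0]
grip_width: 0.007
```

```bash
python3 chk.py
```

```text
theta 1.561 force clamp [-2.9  8.2  1. ] tcp [ 55.4  71.9 129.4] rel pivot y,z tool 55.60750456555641 -21.36762588570903
```

>>> jog_arm([
  [0,0,0,0,0,0.3,0],
  [0,0,0,0,0,0.3,0],
  [0,0,0,0,0,0,0],
])

```text
time: 10.48
position: [0.6382, -0.1646, 0.1294]
tool_rot: [1.408, 1.076, -1.4]
ft_force: [1.5, 7.7, 0.4]
grip_width: 0.004
```

```bash
python3 chk.py
```

```text
theta 1.559 force clamp [-0.6  7.9  0.4] tcp [ 56.   66.6 129.4] rel pivot y,z tool 56.19839875758233 -15.915400625927342
```

>>> jog_arm([
  [0,0,0,0,0,0.2,0],
  [0,0,0,0,0,0.2,0],
  [0,0,0,0,0,0,0],
])

```text
time: 10.85
position: [0.6378, -0.1666, 0.1294]
tool_rot: [1.409, 1.077, -1.398]
ft_force: [3.2, 9.0, -1.2]
grip_width: 0.005
```

```bash
python3 chk.py
```

```text
theta 1.557 force clamp [ 0.6  9.5 -1.2] tcp [ 56.2  64.5 129.4] rel pivot y,z tool 56.38825187057314 -13.749729123906562
```

>>> jog_arm([
  [0,0,0,0,0,0.2,0],
  [0,0,0,0,0,0.2,0],
  [0,0,0,0,0,0,0],
])

```text
time: 11.22
position: [0.6377, -0.1668, 0.1294]
tool_rot: [1.411, 1.081, -1.393]
ft_force: [3.7, 14.4, -1.3]
grip_width: 0.008
```

```bash
python3 chk.py
```

```text
theta 1.555 force clamp [-0.5 14.9 -1.3] tcp [ 56.2  64.4 129.4] rel pivot y,z tool 56.42076805350934 -13.509142543185327
```

The tool has stopped moving and the force is rising. One more firm press, then I'll back off.

>>> jog_arm([
  [0,0,0,0,0,0.2,0],
  [0,0,0,0,0,0.2,0],
  [0,0,0,0,0,0,0],
])

```text
time: 11.6
position: [0.6377, -0.1669, 0.1295]
tool_rot: [1.413, 1.086, -1.389]
ft_force: [5.2, 20.2, -0.9]
grip_width: 0.004
```

```bash
python3 chk.py
```

```text
theta 1.552 force clamp [-0.6 20.9 -0.9] tcp [ 56.1  64.2 129.5] rel pivot y,z tool 56.35165758794097 -13.165891048138572
```

>>> jog_arm([
  [0,0,0,0,0,-1.0,0],
  [0,0,0,0,0,-2.5,0],
  [0,0,0,0,0,-2.5,0],
  [0,0,0,-5,0,0,0],
  [0,0,0,-5,0,0,0],
  [0,0,0,-5,0,0,0],
  [0,0,0,0,0,0,0],
])

```text
time: 12.48
position: [0.6524, -0.1241, 0.2855]
tool_rot: [1.41, 1.061, -1.399]
ft_force: [0.1, 0.3, -0.2]
grip_width: 0.011
```

```bash
python3 chk.py;python3 - <<'E'
from h import *
s=get_state();print(s["ft_force"],s["position"])
p,d=get_image("top");cv2.imwrite("pics/t7.png",p[:,:,::-1]);np.savez("pics/t7.npz",p=p,d=d)
p,d=get_image("side");cv2.imwrite("pics/s7.png",cv2.resize(p[60:260,200:400,::-1],None,fx=3,fy=3,interpolation=cv2.INTER_CUBIC));np.savez("pics/s7.npz",p=p,d=d)
E
```

```text
theta 1.563 force clamp [-0.   0.3 -0.2] tcp [ 58.5 109.4 285.5] rel pivot y,z tool 58.97737301792048 -58.926050876544124
[ 0.0688093   0.2746396  -0.23705024] [ 0.65236668 -0.12413725  0.2854656 ]
```

View pics/t7.png

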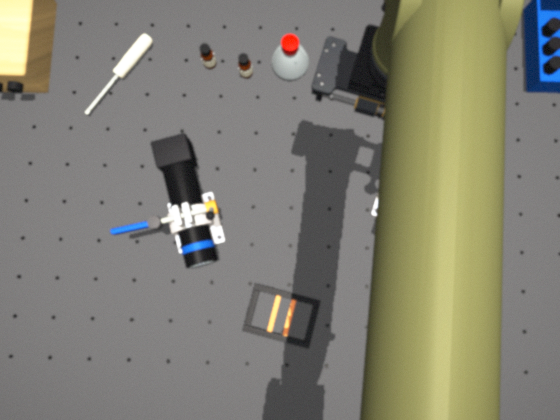

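View pics/s7.png

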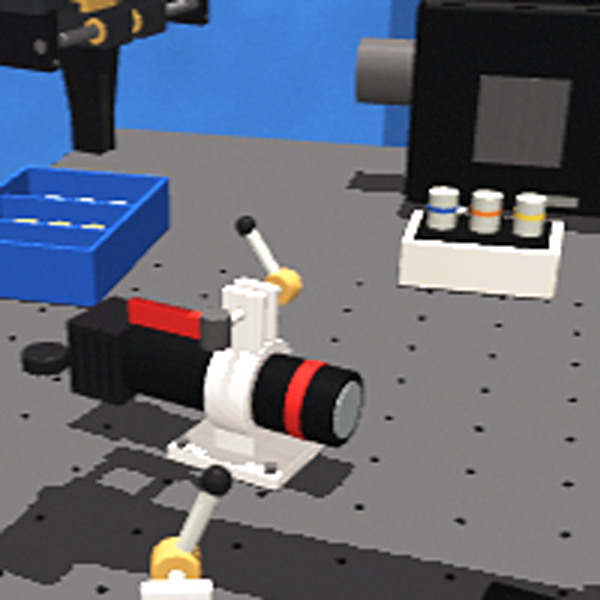

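The side view shows the lever alongside the tube and the bar still over. In the top view the arm hides the red clamp. I'll measure the lever and the ball from the side view.

Run:
```python
from h import *
g=np.load("pics/s7.npz");p,d=g["p"],g["d"]
m=red(p)&box(238,155,272,180);P,u,v=pts("side",m,d)
Q=np.array([toclamp(C,x) for x in P]);Q=Q[(Q[:,2]>113)&(Q[:,2]<140)]
print(len(Q),Q.min(0),Q.max(0));f=Q[(Q[:,2]<131)&(Q[:,0]>20)&(Q[:,0]<72)];b=np.polyfit(f[:,0],f[:,1],1);print("front face y slope",b,"angle",np.pi/2-np.arctan(b[0]),np.median(f,0))
q=hsv(p);m=(q[...,2]<70)&box(272,125,292,145);P,u,v=pts("side",m,d);k=(P[:,2]>.14)&(P[:,2]<.2);print(cv2.minEnclosingCircle(np.c_[u[k],v[k]].astype(np.float32)))
```

```text
220 [  7.5  48.7 115.3] [ 76.3  62.6 137.6]
front face y slope [-1.92339625e-02  5.77039268e+01] angle 1.590027917941444 [ 44.95  56.9  123.85]
((281.5, 135.0), 3.3542017936706543)
```

The lever measures about 1.59 rad (its stop is at 1.57) and the ball hasn't moved (same pixel, 281.5, 135). The arm is clear and reads about 0 N, so I'm handing the job in.

```bash
python3 -c "
from bench import *
print(close_job())"
```

```text
the job is handed in; nothing more can be done
None
```

The red-lever clamp is locked and the job is handed in, about 12.6 s into the 48 s limit.

- **Nut:** I turned it clockwise by its bar with closed fingers while the lever was still open. It stopped moving, and the force climbed to about 23 N. The bar then leaned about 0.67 rad by ray casting, against 0.65 at the stop. A rougher depth-based estimate gave 0.58–0.62, which I put down to seeing only the near side of the ball.
- **Lever:** I then swung it closed until it would not move any further, at about 21 N. It measured about 1.59 rad, against 1.57 at the stop.
- **Final state:** After the arm backed away, the nut's ball was at the same pixel as before and the wrist force read about 0 N. The blue-lever clamp was not touched.
- **Check not made:** In the last top view the arm hid the red clamp, so the final lever and nut checks come from the side camera only.

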